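Re-seat the crucibles on their cork mats

TASK

The three porcelain crucibles stand on the wrong cork mats. Stand each one upright in the middle of the mat of its own size (largest crucible on largest mat, and so on; the empty white tile is free for parking one on the way), and lower the steel insert, knob up, into the large crucible only until it rests there, without dropping it or pressing it tight. Do not push the timer or the dropper bottle about.

Things in the scene. Friction and masses are not known exactly. Their poses are not given: they have to be found in the camera images.
- crucible_large_center (a point): The large of three loose white porcelain crucibles: open tapered cup, 72 mm high, 42 mm across its foot, widening to 64 mm across a straight 14 mm high collar below its rim (grip it there from above); walls 4 mm. This point: on its axis, half-way up (36 mm above its foot, 36 mm below its rim); z points up out of the mouth. Inside it narrows from 56 mm at the collar to 36 mm at the floor.
- crucible_middle_center (a point): The middle of three loose white porcelain crucibles: open tapered cup, 56 mm high, 34 mm across its foot, widening to 51 mm across a straight 14 mm high collar below its rim (grip it there from above); walls 4 mm. This point: on its axis, half-way up (28 mm above its foot, 28 mm below its rim); z points up out of the mouth.
- crucible_small_center (a point): The small of three loose white porcelain crucibles: open tapered cup, 42 mm high, 26 mm across its foot, widening to 38 mm across a straight 14 mm high collar below its rim (grip it there from above); walls 4 mm. This point: on its axis, half-way up (21 mm above its foot, 21 mm below its rim); z points up out of the mouth.
- mat_large: The large of three fixed round cork mats, 128 mm across, 8 mm thick; origin at the centre of its underside, on the worktop. At the start a crucible of the wrong size stands on it.
- mat_middle: The middle of three fixed round cork mats, 106 mm across, 8 mm thick; origin at the centre of its underside, on the worktop. At the start a crucible of the wrong size stands on it.
- mat_small: The small of three fixed round cork mats, 84 mm across, 8 mm thick; origin at the centre of its underside, on the worktop. At the start a crucible of the wrong size stands on it.
- tile: A fixed square glazed white tile, 100 x 100 x 8 mm, empty at the start: a free spot for setting a crucible down on the way. Origin at the centre of its underside, on the worktop.
- insert_knob (a point): Loose steel cone insert: thin tapered cup, 39 mm across its foot, 51 mm across its rim, 46 mm high, with an 8 mm stem carrying a dark knob 18 mm across, 22 mm high. This point: the knob's centre, 83 mm above the foot; z up. Stands on the worktop. Let down into the large crucible it rests by its taper, foot about 17 mm above the crucible's foot, knob centre 28 mm above the crucible's rim.
- timer_center (a point): Bystander: a loose flat white timer, 58 x 58 x 16 mm, lying on the worktop; the point is its centre.
- dropper_bottle_center (a point): Bystander: a loose amber dropper bottle, 35 mm across, 98 mm high, standing on the worktop; the point is its centre, 49 mm above its foot.
Mind the look-alikes: they are no part of the job. What is shaped like the part that bears crucible_middle_center but yellow is not meant.

How it is judged (in metres and radians):
At the end, for the whole second after the job is handed in: Each crucible stands upright and at rest on the cork mat of its own size, its axis within 12 mm of the mat's centre; the insert sits upright in the large crucible, on its axis within 8 mm, resting by its taper (knob centre 59 to 70 mm above the crucible's centre) (horizontal distance between crucible_large_center and mat_large below 0.012 m and height (world z) of crucible_large_center between 0.04 and 0.048 m and angle between each of crucible_large_center, crucible_middle_center, crucible_small_center's own z axis and vertical below 0.08 rad and linear speed of each of crucible_large, crucible_middle, crucible_small, insert below 0.02 m/s and horizontal distance between crucible_middle_center and mat_middle below 0.012 m and height (world z) of crucible_middle_center between 0.032 and 0.04 m and horizontal distance between crucible_small_center and mat_small below 0.012 m and height (world z) of crucible_small_center between 0.025 and 0.033 m and horizontal distance between insert_knob and crucible_large_center below 0.008 m and z of insert_knob in the frame of crucible_large_center between 0.059 and 0.07 m and angle between insert_knob's own z axis and vertical below 0.1 rad); the robot touches nothing.
It fails at once if the insert is pressed or dropped hard into the large crucible (more than 60 N summed over the contacts between their walls) (contact force between insert and crucible_large above 60 N).
It fails at once if the timer is moved more than 15 mm (distance of timer_center from where it was at the start of the episode above 0.015 m).
It fails at once if the dropper bottle is moved more than 15 mm (distance of dropper_bottle_center from where it was at the start of the episode above 0.015 m).
It also fails if it takes over 128 s, if anything falls off the work surface, if the arm or the gripper's body presses on something with over 40 N, if the wrist force passes 120 N, or if a joint passes its speed limit or range.

ROBOT

A 7-joint arm with a two-finger parallel gripper is mounted at the origin on a cart in front of the work surface, level with it; the furniture and walls round the work are solid. World frame = base frame: x ahead of the robot, y to its left, z up, the work surface at z = 0. Lengths are in mm, angles in rad, forces in N, time in s.
With the tool pointing down it reaches from about 400 to 875 mm from the base axis. Payload 6.5 kg.
Tool frame: the origin (TCP) lies at the very end of the fingers, on their centre line; the grasp point (between the pads) lies 19 mm behind it (r.grip_depth is the distance from the TCP to the grasp point, in mm); z points along the fingers, y is the direction in which the jaws open and shut (so a half turn about z gives the same grasp; the last joint's range is limited). The gripper opens to 85 mm and grips with 20 to 120 N. Pads are 22 mm wide; open, the fingers measure 114 mm over their backs; the gripper's body (76 mm by 85 mm) begins 54 mm behind the grasp point. The pads swing forward as they close: fully open they stand 13 mm farther back than shut.
Start: joints at [-1.266, 0.536, -0.004, 1.538, 0.003, 1.067, -0.071], TCP at [235.53, 605.818, 231.29] pointing down, gripper open.
Joint ranges: [-2.7, 2.7], [-0.37, 2.16], [-1.27, 1.26], [0.24, 2.4], [-1.31, 4.45], [0.19, 1.91], [-2.76, 2.76]. Speed limits (rad/s): [2.39, 2.39, 3.14, 3.14, 3.14, 3.14, 3.14].

INTERFACE

Orientations are given as a unit quaternion [x, y, z, w].
In Python, from cell import r gives the robot as it stands.
- The arm moves only by the tool drive_tool, never from a script. Its argument "commands" is a list of rows, each a list of 3 entries, a list of its own where there are three numbers: the shift along the world's x, y, z in mm, then the turn about the world's z in rad, then the opening, from 0 (shut) to 1 (fully open). In form: [[[x, y, z], yaw, jaw], ...]. A call has 1 to 5 rows; each row shifts and turns the pose as measured when the row begins; what a row does not reach is not made up. A row lasts 1/10 s, in which the tool goes at most 50 mm and 8.59 degrees, less where a joint would pass 70% of its speed; a pose out of reach is approached as far as the arm can. A call with a gripper value outside its range is refused whole. The fingers move at their own pace and stop on an object; the grip force is fixed at half the most. Time passes only in rows, so rows that do not move let the fingers close. It gives the time, the measured TCP pose, the force and the opening at its end, in the units of the state.
- r.observe(): the state, without advancing time (a new reading comes with each control period).
- r.snapshot(name): name is "side" or "top"; returns (picture, depth): 400x640x3 uint8, red, green, blue; 400x640 float32, mm along the optical axis (not along the pixel's ray), 0 where there is no reading.
- r.get_calibration(name): a dict with "camera_matrix" (3x3 intrinsics, pixels), "rvec" (rotation vector, rad) and "tvec" (3), from world to camera coordinates, as OpenCV has them. Camera axes: x right, y down, z forward; pixel columns grow to the right and rows downward; lengths in mm; the calibration is good to about 2 mm. A picture is of the moment at which its call begins. get_calibration takes no time and is no camera call.
- r.hand_in(): hands the job in, once; it reports no verdict.
The state is a dict: "clock": time; "joint_positions": joint angles; "joint_vel": joint speeds; "tau": joint torques, N m; "tcp_pos": TCP position; "tcp_rot": TCP orientation; "contact_force": force on the tool from outside, world axes, zero at the start; "ft_torque": the same for the moment, N m; "gripper_width": opening from 0.0 (shut) to 1.0 (fully open).
Only numpy, scipy, OpenCV 4.12 (cv2) and the standard library are available. Lean on these libraries where they do the work, as an engineer would, in place of code of your own. Each camera call takes 0.05 s, during which the arm holds its last target. There are 200 camera calls.

## Working session

There is one attempt and no reset: what is moved stays moved. The work goes in short steps, Python scripts to look and compute and a tool call to move; the robot and the scene stay as the last step left them, time stands still between calls to the robot, and variables do not carry over. Pictures are saved under pics/ and viewed, about 12 in all and at most 16, crops included, and the job is handed in when it is done.

Besides the shell and the picture viewer there is one more tool, called after "Emit:" as name(argument=value, ...), one argument or row to a line, values as JSON. drive_tool: Moves the arm, as the interface text tells. Its arguments: {"type":"object","properties":{"commands":{"type":"array","items":{"type":"array"}}},"required":["commands"]}

```bash
mkdir -p pics; ls
cat > h.py <<'E'
import numpy as np, cv2
from cell import r
def snap(n):
    im,d=r.snapshot(n); c=r.get_calibration(n); K=np.array(c["camera_matrix"],float)
    R=cv2.Rodrigues(np.array(c["rvec"],float))[0]; t=np.array(c["tvec"],float).ravel()
    v,u=np.mgrid[0:d.shape[0],0:d.shape[1]]
    P=np.stack([(u-K[0,2])/K[0,0]*d,(v-K[1,2])/K[1,1]*d,d],-1)
    W=(P-t)@R; W[d==0]=np.nan
    return im,d,W,(K,R,t)
def save(n,im): cv2.imwrite(f"pics/{n}.png",im[...,::-1])
E
python3 - <<'E'
from h import *
o=r.observe(); print(o)
for n in("top","side"):
    im,d,W,(K,R,t)=snap(n); save(n+"0",im); np.savez(f"/tmp/{n}0",im=im,W=W,K=K,R=R,t=t); print(n,-R.T@t,R[2],(d>0).mean())
E
```

```text
pics
{'clock': 0.0, 'joint_positions': array([-1.26618968,  0.53722279, -0.00445934,  1.53885452,  0.0025559 ,
        1.0672847 , -0.07116   ]), 'joint_vel': array([ 0.0004221 , -0.00080156, -0.00120602,  0.00085507, -0.00090829,
       -0.0006121 , -0.00032319]), 'tau': array([ 7.84025760e-04, -5.83423269e+01,  1.04914572e+00, -2.59100354e+01,
        1.23676186e-02,  9.66915133e-03,  1.10072028e-05]), 'tcp_pos': array([235.3046094 , 605.24211738, 230.38343476]), 'tcp_rot': array([ 1.84289616e-01,  9.82871588e-01, -8.73435969e-04, -1.23100821e-04]), 'contact_force': array([ 1.43690263,  0.34127909, -0.40015042]), 'ft_torque': array([ 0.03106089, -0.02910158, -0.0129268 ]), 'gripper_width': 0.9959058436227277}
top [ 395.10492643    4.68804921 1218.67695068] [ 0.12716718 -0.00181882 -0.99187963] 0.99592578125
side [ 482.0176469  -624.93319078  648.3155047 ] [ 0.04409936  0.72576478 -0.68652802] 0.95306640625
```

View pics/top0.png

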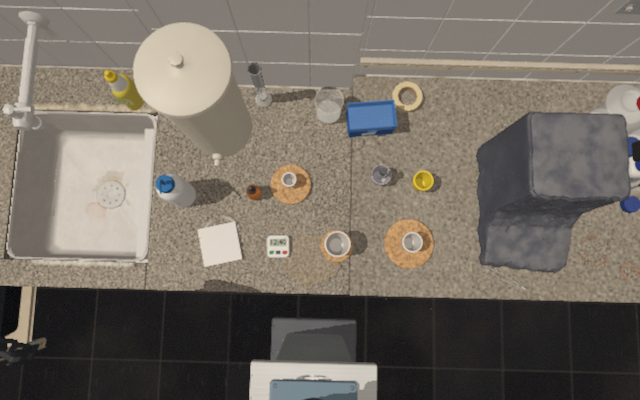

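View pics/side0.png

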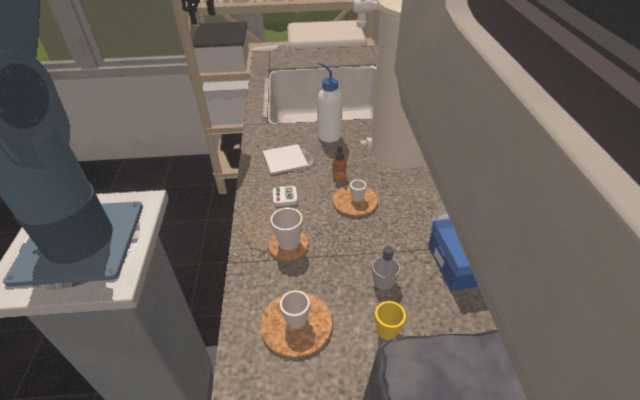

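Top view: large crucible on the small mat (338,245), middle on the large mat (411,242), small on the middle mat (290,182). The insert is at (382,176), the timer at (278,246), the bottle at (255,193) and the tile at (220,244). Middle-crucible candidates are the white cup at (411,242) and the yellow cup at (424,181); the white one fits because yellow is excluded. I'll confirm that with a crop and measure.

```bash
cat >> h.py <<'E'
def circ(p):
    A=np.c_[2*p[:,:2],np.ones(len(p))]
    for _ in range(4):
        s=np.linalg.lstsq(A,(p[:,:2]**2).sum(1),rcond=None)[0]; rad=np.sqrt(s[2]+s[:2]@s[:2])
        e=abs(np.hypot(*(p[:,:2]-s[:2]).T)-rad); k=e<max(1.5*np.median(e),1); p=p[k];A=A[k]
    return s[:2],rad,len(p)
E
cat > m.py <<'E'
from h import *
T=np.load("/tmp/top0.npz");S=np.load("/tmp/side0.npz")
px=dict(L=(338,245),M=(411,242),S=(290,182),ins=(382,176),yel=(424,181),bot=(255,193),tim=(278,246),tile=(220,244))
for n,(u,v) in px.items():
    c=np.nanmedian(T["W"][v-3:v+4,u-3:u+4].reshape(-1,3),0)[:2]
    for nm,D in(("top",T),("side",S)):
        W=D["W"].reshape(-1,3); m=(np.hypot(*(W[:,:2]-c).T)<60)&(W[:,2]>12)
        if n=="tile": m=(np.hypot(*(W[:,:2]-c).T)<85)&(W[:,2]>4)&(W[:,2]<14)
        p=W[m]
        if len(p)<10: print(n,nm,"few");continue
        zt=np.percentile(p[:,2],98 if n!="ins" else 99.5); q=p[p[:,2]>zt-5]
        bb=(p[:,:2].min(0)+p[:,:2].max(0))/2
        C,R,k=circ(q) ; print(n,nm,"c0",c.round(),"ztop %.1f"%zt,"circ",C.round(1),"r %.1f n%d"%(R,k),"bbox",bb.round(1),np.ptp(p[:,:2],axis=0).round())
for nm,D in(("top",T),("side",S)):
    hsv=cv2.cvtColor(D["im"],cv2.COLOR_RGB2HSV); W=D["W"]
    for n,c in(("matS",(338,245)),("matL",(411,242)),("matM",(290,182))):
        c=np.nanmedian(T["W"][c[1]-3:c[1]+4,c[0]-3:c[0]+4].reshape(-1,3),0)[:2]
        m=(hsv[...,0]<22)&(hsv[...,1]>110)&(hsv[...,2]>80)&(np.hypot(W[...,0]-c[0],W[...,1]-c[1])<90)&(abs(W[...,2]-8)<5)
        m=m.astype(np.uint8);m=cv2.morphologyEx(m,cv2.MORPH_OPEN,np.ones((2,2)))
        nn,lab,st,_=cv2.connectedComponentsWithStats(m); m=lab==1+st[1:,4].argmax()
        ct=max(cv2.findContours(m.astype(np.uint8),cv2.RETR_EXTERNAL,cv2.CHAIN_APPROX_NONE)[0],key=len)[:,0]
        h=cv2.convexHull(ct)[:,0]; p=W[h[:,1],h[:,0]]
        C,R,k=circ(p);print(n,nm,C.round(1),"r %.1f n%d z %.1f"%(R,k,np.nanmedian(W[m][:,2])))
im=T["im"];save("crop1",np.hstack([cv2.resize(im[210:280,300:440],None,fx=2.8,fy=2.8,interpolation=2),cv2.resize(im[145:215,300:440],None,fx=2.8,fy=2.8,interpolation=2)]))
K,R,t=T["K"],T["R"],T["t"];p=K@(R@np.array([235,605,231])+t);print(p[:2]/p[2])
E
python3 m.py
```

```text
L top c0 [447. -57.] ztop 83.0 circ [449.3 -51.6] r 29.9 n50 bbox [452.4 -52.8] [72. 79.]
L side c0 [447. -57.] ztop 80.8 circ [447.4 -50.9] r 29.8 n100 bbox [447.6 -51.1] [63. 64.]
M top c0 [ 460. -244.] ztop 67.4 circ [ 459.  -237.5] r 23.4 n40 bbox [ 460.7 -243.3] [113. 116.]
M side c0 [ 460. -244.] ztop 64.9 circ [ 458.1 -236.5] r 23.4 n115 bbox [ 458.2 -236.2] [49. 50.]
S top c0 [609.  72.] ztop 53.1 circ [610.8  73. ] r 17.1 n29 bbox [606.1  69.7] [95. 99.]
S side c0 [609.  72.] ztop 51.0 circ [609.2  74.2] r 16.9 n41 bbox [608.4  74.3] [36. 39.]
ins top c0 [ 627. -164.] ztop 98.8 circ [ 630. -161.] r 6.9 n12 bbox [ 630.1 -161.6] [52. 50.]
ins side c0 [ 627. -164.] ztop 95.0 circ [ 628.6 -160.3] r 7.0 n25 bbox [ 628.6 -159.5] [50. 52.]
yel top c0 [ 621. -279.] ztop 59.6 circ [ 615.7 -267.2] r 23.1 n38 bbox [ 616.2 -266.6] [50. 51.]
yel side c0 [ 621. -279.] ztop 57.1 circ [ 614.5 -265.7] r 23.4 n120 bbox [ 614.8 -265.2] [50. 52.]
bot top c0 [570. 157.] ztop 97.5 circ [578.8 163. ] r 4.2 n8 bbox [585.5 141.4] [49. 78.]
bot side c0 [570. 157.] ztop 95.0 circ [576.2 165.6] r 4.5 n11 bbox [576.9 160. ] [35. 28.]
tim top c0 [441.  97.] ztop 19.5 circ [442.5  96.9] r 24.0 n80 bbox [442.1  97.7] [55. 58.]
tim side c0 [441.  97.] ztop 17.5 circ [441.1  97.5] r 24.3 n97 bbox [440.1  98.3] [57. 60.]
tile top c0 [442. 248.] ztop 12.8 circ [443.8 248.9] r 42.7 n233 bbox [439.7 246.2] [163. 154.]
tile side c0 [442. 248.] ztop 10.6 circ [442.6 248.5] r 43.7 n231 bbox [443.5 251.1] [117. 118.]
matS top [444.4 -56.2] r 40.6 n12 z 7.4
matL top [ 455.4 -243.2] r 63.2 n21 z 8.6
matM top [602.2  68.1] r 51.1 n26 z 8.3
matS side [446.6 -52.7] r 40.4 n8 z 7.7
matL side [ 458.8 -239.7] r 62.4 n22 z 7.8
matM side [605.2  70.4] r 50.4 n11 z 7.8
[ 18.82415832 336.03433672]
```

View pics/crop1.png

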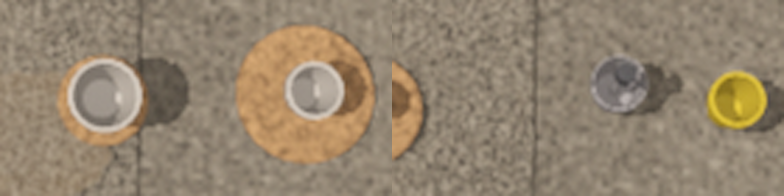

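Crop: the white middle crucible stands on the large mat (right of the left panel), and the yellow look-alike is at far right, 51 mm across but yellow. The sizes and heights I measured match the text. The plan is small to tile, middle to its mat, large to its mat, small to its mat, then the insert, with the jaws along x.

Emit:
drive_tool(
  commands=[
    [[25,-43,0],-0.148,1],
    [[25,-43,0],-0.148,1],
    [[25,-43,0],-0.148,1],
    [[25,-43,0],-0.148,1],
    [[25,-43,0],-0.148,1],
  ],
)

```text
clock: 0.6
tcp_pos: [354.0, 391.3, 227.9]
tcp_rot: [0.529, 0.849, 0.0, -0.003]
contact_force: [1.4, -0.1, -0.6]
gripper_width: 0.999
```

Emit:
drive_tool(
  commands=[
    [[25,-43,0],-0.148,1],
    [[25,-43,0],-0.148,1],
    [[25,-43,0],-0.148,1],
    [[30,-40,0],0,1],
    [[30,-40,0],0,1],
  ],
)

```text
clock: 1.1
tcp_pos: [486.3, 180.0, 227.5]
tcp_rot: [0.706, 0.708, 0.0, -0.003]
contact_force: [0.1, 1.3, 0.3]
gripper_width: 1.002
```

Emit:
drive_tool(
  commands=[
    [[35,-30,-20],0,0.8],
    [[35,-30,-20],0,0.8],
    [[34,-30,-20],0,0.8],
    [[20,-16,-20],0,0.8],
    [[0,0,0],0,0.8],
  ],
)

```text
clock: 1.6
tcp_pos: [613.4, 64.3, 146.4]
tcp_rot: [0.71, 0.705, 0.0, -0.002]
contact_force: [-0.3, -0.7, -0.6]
gripper_width: 0.798
```

Run:
```python
from h import *
o=r.observe();print(o["tcp_pos"],o["gripper_width"])
im,d,W,_=snap("side"); save("s1",cv2.resize(im[100:300,200:440],None,fx=2.5,fy=2.5))
```

```text
[613.35850912  64.29672841 146.40626257] 0.7978615143522738
```

View pics/s1.png

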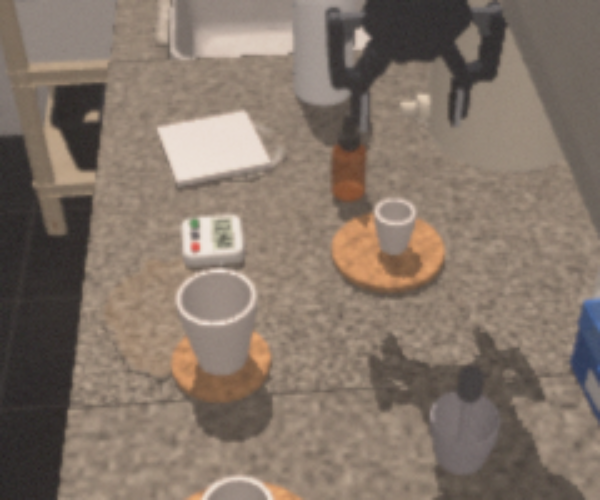

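The gripper hangs above the small crucible (crop 395,225) with the jaws along x and the bottle clear. I'll correct the offset and go down.

Emit:
drive_tool(
  commands=[
    [[-3,9,-30],0,0.8],
    [[0,0,-30],0,0.8],
    [[0,0,-15],0,0.8],
    [[0,0,0],0,0.8],
  ],
)

```text
clock: 2.05
tcp_pos: [609.0, 79.8, 73.2]
tcp_rot: [0.708, 0.706, 0.003, -0.002]
contact_force: [-0.4, -1.2, 0.2]
gripper_width: 0.8
```

Emit:
drive_tool(
  commands=[
    [[1,-5,-20],0,0.8],
    [[0,0,-20],0,0.8],
    [[0,0,-10],0,0.8],
    [[0,0,0],0,0.8],
  ],
)

```text
clock: 2.45
tcp_pos: [612.6, 78.2, 27.6]
tcp_rot: [0.707, 0.708, 0.006, -0.001]
contact_force: [-0.0, -0.7, -0.1]
gripper_width: 0.805
```

Emit:
drive_tool(
  commands=[
    [[-2,-4,-5],0,0.8],
    [[0,0,-3],0,0.8],
    [[0,0,0],0,0.8],
  ],
)

```text
clock: 2.75
tcp_pos: [612.3, 74.5, 22.2]
tcp_rot: [0.706, 0.708, 0.008, -0.0]
contact_force: [-0.5, 0.3, 1.2]
gripper_width: 0.798
```

Emit:
drive_tool(
  commands=[
    [[0,0,0],0,0.0],
    [[0,0,0],0,0.0],
    [[0,0,0],0,0.0],
    [[0,0,0],0,0.0],
    [[0,0,0],0,0.0],
  ],
)

```text
clock: 3.25
tcp_pos: [613.2, 74.6, 23.7]
tcp_rot: [0.706, 0.708, 0.009, 0.0]
contact_force: [0.0, 0.5, -0.6]
gripper_width: 0.432
```

Emit:
drive_tool(
  commands=[
    [[0,0,25],0,0],
    [[0,0,35],0,0],
    [[-15,0,35],0,0],
    [[-35,0,15],0,0],
    [[-35,0,0],0,0],
  ],
)

```text
clock: 3.75
tcp_pos: [529.0, 74.2, 136.0]
tcp_rot: [0.707, 0.707, 0.01, 0.002]
contact_force: [0.3, 0.3, -1.4]
gripper_width: 0.43
```

Emit:
drive_tool(
  commands=[
    [[-30,20,0],0,0],
    [[-20,35,0],0,0],
    [[-10,40,0],0,0],
    [[0,30,0],0,0],
    [[0,15,0],0,0],
  ],
)

```text
clock: 4.25
tcp_pos: [461.6, 214.8, 137.4]
tcp_rot: [0.709, 0.705, 0.009, 0.001]
contact_force: [0.6, -0.2, -0.2]
gripper_width: 0.43
```

Emit:
drive_tool(
  commands=[
    [[-12,20,-25],0,0],
    [[-8,12,-25],0,0],
    [[0,0,-25],0,0],
    [[0,0,-15],0,0],
    [[0,0,0],0,0],
  ],
)

```text
clock: 4.75
tcp_pos: [440.8, 253.9, 45.5]
tcp_rot: [0.707, 0.708, 0.012, 0.001]
contact_force: [0.2, 0.8, -0.7]
gripper_width: 0.432
```

Emit:
drive_tool(
  commands=[
    [[1,-4,-10],0,0],
    [[0,0,-6],0,0],
    [[0,0,-2],0,0],
    [[0,0,0],0,0],
  ],
)

```text
clock: 5.15
tcp_pos: [443.5, 249.3, 27.8]
tcp_rot: [0.707, 0.707, 0.013, 0.001]
contact_force: [1.1, 0.2, -0.9]
gripper_width: 0.428
```

Emit:
drive_tool(
  commands=[
    [[0,0,-2],0,0],
    [[0,0,-1],0,0],
    [[0,0,-1],0,0],
    [[0,0,0],0,0],
  ],
)

```text
clock: 5.55
tcp_pos: [444.5, 249.8, 24.7]
tcp_rot: [0.707, 0.707, 0.015, 0.001]
contact_force: [0.0, 0.1, -1.0]
gripper_width: 0.431
```

Emit:
drive_tool(
  commands=[
    [[0,0,-1],0,0],
    [[0,0,0],0,0.75],
    [[0,0,0],0,0.75],
    [[0,0,25],0,0.75],
    [[0,0,40],0,1],
  ],
)

```text
clock: 6.05
tcp_pos: [441.4, 248.0, 86.3]
tcp_rot: [0.707, 0.707, 0.01, 0.001]
contact_force: [0.6, 1.0, -0.8]
gripper_width: 0.896
```

Emit:
drive_tool(
  commands=[
    [[0,-30,40],0,1],
    [[0,-45,0],0,1],
    [[0,-45,0],0,1],
    [[0,-45,0],0,1],
    [[0,-45,0],0,1],
  ],
)

```text
clock: 6.55
tcp_pos: [445.0, 41.3, 133.9]
tcp_rot: [0.702, 0.712, 0.018, 0.002]
contact_force: [1.2, -0.9, -0.0]
gripper_width: 1.001
```

Emit:
drive_tool(
  commands=[
    [[0,-45,0],0,1],
    [[2,-45,0],0,1],
    [[2,-45,0],0,1],
    [[5,-45,0],0,1],
    [[5,-30,0],0,1],
  ],
)

```text
clock: 7.05
tcp_pos: [457.6, -179.2, 135.4]
tcp_rot: [0.702, 0.711, 0.019, 0.003]
contact_force: [0.8, 1.1, -0.2]
gripper_width: 1.0
```

Emit:
drive_tool(
  commands=[
    [[0,-35,-10],0,1],
    [[0,-16,-20],0,0.9],
    [[0,0,-25],0,0.9],
    [[0,0,0],0,0.9],
  ],
)

```text
clock: 7.45
tcp_pos: [458.0, -239.9, 80.3]
tcp_rot: [0.706, 0.708, 0.019, 0.007]
contact_force: [-0.3, -0.1, 0.7]
gripper_width: 0.904
```

Run:
```python
from h import *
o=r.observe();print(o["tcp_pos"],o["gripper_width"],o["joint_positions"].round(2))
im,d,W,_=snap("side"); save("s2",np.hstack([cv2.resize(im[230:380,200:380],None,fx=2.2,fy=2.2),cv2.resize(im[120:270,230:410],None,fx=2.2,fy=2.2)]))
```

```text
[ 458.01996109 -239.87634079   80.30279859] 0.9035573792608366 [ 0.13  0.56  0.36  2.03 -0.4   0.6   0.78]
```

View pics/s2.png

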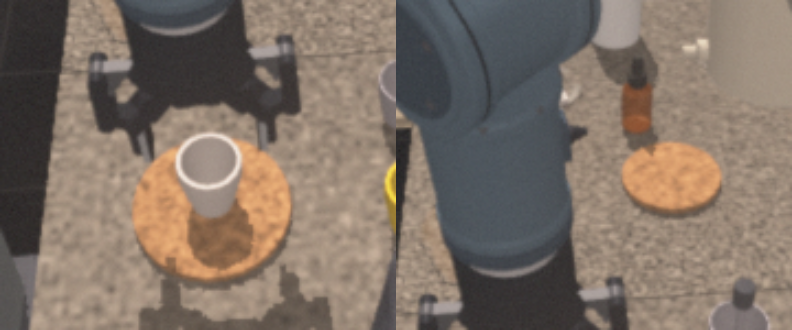

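The gripper straddles the middle crucible (crop 210,165) and the middle mat is clear. I'll go down and grip.

Emit:
drive_tool(
  commands=[
    [[0,2,-18],0,0.9],
    [[0,0,-14],0,0.9],
    [[0,0,-5],0,0.9],
    [[0,0,0],0,0.9],
  ],
)

```text
clock: 7.9
tcp_pos: [461.9, -237.8, 47.2]
tcp_rot: [0.705, 0.709, 0.021, 0.01]
contact_force: [-0.9, 0.2, 0.4]
gripper_width: 0.901
```

```bash
cat > mat.py <<'E'
from h import *
import sys
def mat(c,rad):
    for nm in("top","side"):
        im,d,W,_=snap(nm); hsv=cv2.cvtColor(im,cv2.COLOR_RGB2HSV)
        m=(hsv[...,0]<22)&(hsv[...,1]>100)&(np.hypot(W[...,0]-c[0],W[...,1]-c[1])<rad+20)&(abs(W[...,2]-8)<7)
        n,lab,st,_=cv2.connectedComponentsWithStats(m.astype(np.uint8)); m=lab==1+st[1:,4].argmax()
        p=W[m]; ys,xs=np.nonzero(m); ct=max(cv2.findContours(m.astype(np.uint8),0,1)[0],key=len)[:,0]
        C,R,k=circ(W[ct[:,1],ct[:,0]]); print(nm,"centroid",p.mean(0).round(1),"circ",C.round(1),round(R,1),k)
mat([float(a) for a in sys.argv[1:3]],float(sys.argv[3]))
E
python3 mat.py 604 69 53
```

```text
top centroid [604.2  70.6   8.4] circ [604.5  70.7] 51.1 81
side centroid [603.9  69.    7.8] circ [604.1  71.8] 51.3 73
```

Emit:
drive_tool(
  commands=[
    [[-2,1,-8],0,0.9],
    [[-1,0,-5],0,0],
    [[0,0,0],0,0],
    [[0,0,0],0,0],
    [[0,0,0],0,0],
  ],
)

```text
clock: 8.5
tcp_pos: [459.7, -237.5, 35.5]
tcp_rot: [0.705, 0.709, 0.022, 0.011]
contact_force: [0.4, -0.2, -1.3]
gripper_width: 0.575
```

Emit:
drive_tool(
  commands=[
    [[0,0,25],0,0],
    [[0,0,35],0,0],
    [[0,0,35],0,0],
    [[15,30,15],0,0],
    [[20,40,0],0,0],
  ],
)

```text
clock: 9.0
tcp_pos: [490.9, -172.2, 149.0]
tcp_rot: [0.709, 0.704, 0.02, 0.011]
contact_force: [1.0, -0.3, -1.9]
gripper_width: 0.572
```

Emit:
drive_tool(
  commands=[
    [[20,42,0],0,0],
    [[20,42,0],0,0],
    [[20,42,0],0,0],
    [[20,40,0],0,0],
    [[15,30,0],0,0],
  ],
)

```text
clock: 9.5
tcp_pos: [588.9, 32.4, 150.6]
tcp_rot: [0.71, 0.704, 0.021, 0.012]
contact_force: [0.7, 0.4, -0.6]
gripper_width: 0.57
```

Emit:
drive_tool(
  commands=[
    [[10,20,-10],0,0],
    [[3,8,-30],0,0],
    [[0,0,-30],0,0],
    [[0,0,-20],0,0],
    [[0,0,0],0,0],
  ],
)

```text
clock: 10.0
tcp_pos: [604.1, 72.0, 57.2]
tcp_rot: [0.706, 0.708, 0.024, 0.011]
contact_force: [-0.6, -0.4, -1.9]
gripper_width: 0.569
```

Emit:
drive_tool(
  commands=[
    [[-1,-1,-9],0,0],
    [[-1,0,-6],0,0],
    [[0,0,-3],0,0],
    [[0,0,-2],0,0],
  ],
)

```text
clock: 10.4
tcp_pos: [603.5, 70.0, 38.4]
tcp_rot: [0.706, 0.708, 0.025, 0.012]
contact_force: [0.2, 0.3, -1.8]
gripper_width: 0.574
```

Emit:
drive_tool(
  commands=[
    [[0,0,-2],0,0],
    [[0,0,-2],0,0],
    [[0,0,0],0,0],
  ],
)

```text
clock: 10.7
tcp_pos: [604.5, 70.0, 35.6]
tcp_rot: [0.706, 0.707, 0.026, 0.013]
contact_force: [0.6, 0.4, -1.5]
gripper_width: 0.574
```

Emit:
drive_tool(
  commands=[
    [[0,0,0],0,0.8],
    [[0,0,0],0,0.85],
    [[0,0,20],0,0.85],
    [[0,0,35],0,1],
    [[0,0,40],0,1],
  ],
)

```text
clock: 11.2
tcp_pos: [600.7, 69.6, 128.3]
tcp_rot: [0.706, 0.708, 0.022, 0.01]
contact_force: [1.5, 1.5, 1.1]
gripper_width: 1.004
```

Emit:
drive_tool(
  commands=[
    [[-30,-25,15],0,1],
    [[-35,-28,0],0,1],
    [[-35,-28,0],0,1],
    [[-30,-22,0],0,1],
    [[-15,-12,0],0,1],
  ],
)

```text
clock: 11.7
tcp_pos: [458.2, -45.3, 151.0]
tcp_rot: [0.704, 0.709, 0.03, 0.015]
contact_force: [0.1, -0.9, -0.8]
gripper_width: 1.0
```

```bash
cat > rim.py <<'E'
from h import *
import sys
# args: x y ztop  -> rim circle
c=np.array([float(a) for a in sys.argv[1:3]]);z=float(sys.argv[3])
for nm in("top","side"):
    im,d,W,_=snap(nm); W=W.reshape(-1,3); p=W[(np.hypot(*(W[:,:2]-c).T)<45)&(abs(W[:,2]-z)<6)]
    if len(p)<10: print(nm,"few");continue
    C,R,k=circ(p);print(nm,C.round(1),"r %.1f n%d z %.1f"%(R,k,np.percentile(p[:,2],95)))
E
python3 rim.py 604 70 64; python3 mat.py 457 -241 64
```

```text
top [604.1  68.8] r 23.6 n48 z 67.3
side [602.8  70.3] r 23.5 n69 z 64.9
top centroid [ 457.  -240.3    8.7] circ [ 457.2 -239.9] 61.7 76
side centroid [ 457.3 -242.5    7.8] circ [ 457.3 -238.7] 62.5 166
```

The middle crucible stands within 2 mm of its mat's centre. The tool tilt is creeping outward at about 0.06 rad. Turning the tool half a turn will reverse that creep, so I'll check the joint room for it.

Run:
```python
from h import *
from scipy.spatial.transform import Rotation as Ro
o=r.observe();print(o["tcp_pos"],o["joint_positions"].round(2),Ro.from_quat(o["tcp_rot"]).as_matrix().round(3))
```

```text
[461.60673524 -43.3565276  151.34298021] [-0.36  0.33  0.44  2.16 -0.28  0.64  0.29] [[-0.01   0.998  0.066]
 [ 1.     0.009  0.02 ]
 [ 0.02   0.066 -0.998]]
```

Emit:
drive_tool(
  commands=[
    [[-12,-7,-20],0,1],
    [[-2,-1,-20],0,1],
    [[-1,0,-10],0,1],
    [[0,0,0],0,1],
  ],
)

```text
clock: 12.3
tcp_pos: [452.5, -48.0, 100.8]
tcp_rot: [0.701, 0.712, 0.033, 0.018]
contact_force: [-1.3, -0.6, -0.4]
gripper_width: 1.002
```

Run:
```python
from h import *
o=r.observe();print(o["tcp_pos"],o["gripper_width"])
im,d,W,_=snap("side"); save("s3",cv2.resize(im[150:300,200:380],None,fx=3,fy=3))
```

```text
[452.49671935 -48.01544035 100.81931685] 1.00159799282274
```

View pics/s3.png

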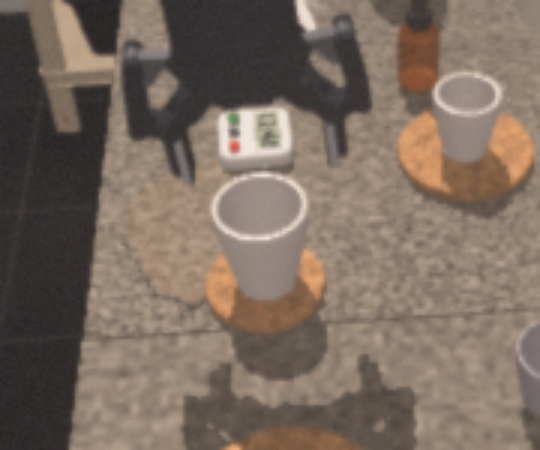

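The open jaws straddle the large crucible (crop 260,215), and the middle one stands well on its mat. I'll centre the tool and go down.

Emit:
drive_tool(
  commands=[
    [[-5,-3,-4],0,1],
    [[-1,0,-3],0,1],
    [[0,0,0],0,1],
  ],
)

```text
clock: 12.65
tcp_pos: [448.8, -50.7, 95.3]
tcp_rot: [0.7, 0.713, 0.034, 0.02]
contact_force: [0.0, -0.4, -0.0]
gripper_width: 1.002
```

Emit:
drive_tool(
  commands=[
    [[-2,0,-18],0,1],
    [[-2,0,-18],0,1],
    [[-1,0,-6],0,1],
    [[0,0,-2],0,1],
  ],
)

```text
clock: 13.05
tcp_pos: [446.0, -50.5, 52.0]
tcp_rot: [0.7, 0.713, 0.036, 0.021]
contact_force: [0.1, 0.3, -0.3]
gripper_width: 1.001
```

Emit:
drive_tool(
  commands=[
    [[1,0,-2],0,0.5],
    [[0,0,0],0,0],
    [[0,0,0],0,0],
    [[0,0,0],0,0],
  ],
)

```text
clock: 13.45
tcp_pos: [448.6, -50.5, 51.9]
tcp_rot: [0.7, 0.713, 0.037, 0.022]
contact_force: [0.1, -0.5, -1.5]
gripper_width: 0.734
```

Emit:
drive_tool(
  commands=[
    [[0,0,15],0,0],
    [[0,0,25],0,0],
    [[0,-20,20],0,0],
    [[0,-35,5],0,0],
    [[0,-40,0],0,0],
  ],
)

```text
clock: 13.95
tcp_pos: [449.0, -141.9, 120.0]
tcp_rot: [0.696, 0.717, 0.038, 0.021]
contact_force: [0.5, 0.1, -1.6]
gripper_width: 0.727
```

Emit:
drive_tool(
  commands=[
    [[2,-40,0],0,0],
    [[2,-28,0],0,0],
    [[0,-10,0],0,0],
    [[0,0,-10],0,0],
  ],
)

```text
clock: 14.35
tcp_pos: [453.8, -228.7, 112.4]
tcp_rot: [0.698, 0.715, 0.038, 0.025]
contact_force: [-0.4, -0.5, -1.4]
gripper_width: 0.736
```

Emit:
drive_tool(
  commands=[
    [[3,-8,-20],0,0],
    [[0,-2,-18],0,0],
    [[-1,0,-8],0,0],
    [[-1,0,0],0,0],
  ],
)

```text
clock: 14.75
tcp_pos: [453.8, -231.5, 61.8]
tcp_rot: [0.696, 0.717, 0.039, 0.021]
contact_force: [-0.0, 0.2, -2.3]
gripper_width: 0.731
```

Emit:
drive_tool(
  commands=[
    [[2,-6,0],0,0],
    [[1,-3,-3],0,0],
    [[0,0,-3],0,0],
    [[0,0,0],0,0],
  ],
)

```text
clock: 15.15
tcp_pos: [458.0, -239.4, 56.6]
tcp_rot: [0.695, 0.718, 0.04, 0.022]
contact_force: [0.5, -0.6, -1.2]
gripper_width: 0.733
```

Emit:
drive_tool(
  commands=[
    [[-1,0,-3],0,0],
    [[0,0,-2],0,0],
    [[0,0,0],0,0],
  ],
)

```text
clock: 15.45
tcp_pos: [457.3, -239.5, 51.7]
tcp_rot: [0.695, 0.718, 0.04, 0.022]
contact_force: [0.0, 0.4, -0.9]
gripper_width: 0.729
```

Now I'll release, go up, and half-turn the tool here, where joint 7 has room. The first few rows test which way joint 7 goes.

Emit:
drive_tool(
  commands=[
    [[0,0,0],0,1],
    [[0,0,0],0,1],
    [[0,0,20],0,1],
    [[0,0,35],0,1],
    [[0,0,40],0,1],
  ],
)

```text
clock: 15.95
tcp_pos: [454.0, -238.0, 145.3]
tcp_rot: [0.695, 0.718, 0.038, 0.018]
contact_force: [0.8, 0.0, 0.4]
gripper_width: 1.004
```

Emit:
drive_tool(
  commands=[
    [[0,0,20],0.148,1],
    [[0,0,10],0.148,1],
    [[0,0,0],0.148,1],
    [[0,0,0],0.148,1],
  ],
)

```text
clock: 16.35
tcp_pos: [457.3, -239.4, 183.5]
tcp_rot: [0.45, 0.892, 0.043, 0.011]
contact_force: [0.1, 0.2, 0.1]
gripper_width: 1.003
```

```bash
python3 rim.py 457 -240 80
python3 - <<'E'
from h import *
from scipy.spatial.transform import Rotation as Ro
o=r.observe();print(o["tcp_pos"],o["joint_positions"].round(2),Ro.from_quat(o["tcp_rot"]).as_matrix().round(3))
E
python3 mat.py 446 -54 42
```

```text
top [ 457.7 -239.6] r 29.7 n71 z 83.5
side [ 457.3 -239.8] r 29.8 n200 z 81.1
[ 457.38124329 -239.76864411  183.18553758] [ 0.22  0.37  0.29  1.96 -0.26  0.81  1.3 ] [[-0.59   0.805  0.06 ]
 [ 0.807  0.587  0.067]
 [ 0.019  0.088 -0.996]]
top centroid [446.8 -53.3   8.5] circ [446.8 -53.2] 40.2 70
side centroid [450.4 -57.9   7.7] circ [448.1 -53.8] 38.6 36
```

The large crucible is within 1 mm of its mat's centre, and the small mat is at (446.8, −53.5). I'll travel to the tile while turning the tool about −2.6 rad so the creep cancels; the jaw direction doesn't matter for a round cup.

Emit:
drive_tool(
  commands=[
    [[0,25,0],-0.148,1],
    [[0,35,0],-0.148,1],
    [[0,35,0],-0.148,1],
    [[0,35,0],-0.148,1],
    [[0,35,0],-0.148,1],
  ],
)

```text
clock: 17.05
tcp_pos: [455.2, -86.0, 181.8]
tcp_rot: [0.735, 0.677, 0.036, 0.025]
contact_force: [0.8, -0.1, 0.0]
gripper_width: 1.0
```

Emit:
drive_tool(
  commands=[
    [[0,35,0],-0.148,1],
    [[0,35,0],-0.148,1],
    [[0,35,0],-0.148,1],
    [[0,35,0],-0.148,1],
    [[0,35,0],-0.148,1],
  ],
)

```text
clock: 17.55
tcp_pos: [453.8, 71.1, 181.3]
tcp_rot: [0.912, 0.407, 0.026, 0.034]
contact_force: [0.4, 0.5, 0.3]
gripper_width: 0.999
```

Emit:
drive_tool(
  commands=[
    [[0,35,0],-0.148,1],
    [[0,30,0],-0.148,1],
    [[0,0,0],-0.148,1],
    [[0,0,0],-0.148,1],
  ],
)

```text
clock: 17.95
tcp_pos: [451.7, 144.1, 180.7]
tcp_rot: [0.992, 0.122, 0.016, 0.04]
contact_force: [0.5, -0.9, -1.1]
gripper_width: 0.997
```

```bash
cat > st.py <<'E'
from h import *
from scipy.spatial.transform import Rotation as Ro
o=r.observe();print(o["tcp_pos"].round(1),o["joint_positions"].round(2));print(Ro.from_quat(o["tcp_rot"]).as_matrix().round(3))
E
python3 st.py; python3 rim.py 444 249 50
```

```text
[451.7 144.1 180.7] [-1.    0.35  0.65  2.08 -0.18  0.77 -1.58]
[[ 0.97   0.241  0.042]
 [ 0.243 -0.967 -0.075]
 [ 0.022  0.083 -0.996]]
top few
side [444.1 249. ] r 17.7 n40 z 51.1
```

Emit:
drive_tool(
  commands=[
    [[-3,35,-10],-0.148,0.9],
    [[-3,35,-10],-0.148,0.9],
    [[-2,20,-20],-0.148,0.8],
    [[0,5,-30],-0.148,0.8],
    [[0,0,-20],0,0.8],
  ],
)

```text
clock: 18.55
tcp_pos: [445.5, 241.9, 90.2]
tcp_rot: [0.984, -0.173, 0.007, 0.04]
contact_force: [-0.2, -1.2, -0.4]
gripper_width: 0.8
```

```bash
python3 st.py
```

```text
[445.5 241.9  90.2] [-1.12  0.62  0.65  2.01 -0.46  0.72 -2.12]
[[ 0.94  -0.341 -0.001]
 [-0.34  -0.937 -0.082]
 [ 0.027  0.077 -0.997]]
```

Emit:
drive_tool(
  commands=[
    [[-1,4,-20],0,0.8],
    [[0,1,-20],0,0.8],
    [[0,0,-15],0,0.8],
    [[0,0,0],0,0.8],
  ],
)

```text
clock: 18.95
tcp_pos: [442.4, 244.5, 30.4]
tcp_rot: [0.985, -0.169, 0.005, 0.042]
contact_force: [-0.9, 0.2, -0.2]
gripper_width: 0.798
```

Emit:
drive_tool(
  commands=[
    [[1,3,-5],0,0.8],
    [[0,0,-3],0,0],
    [[0,0,0],0,0],
    [[0,0,0],0,0],
    [[0,0,0],0,0],
  ],
)

```text
clock: 19.45
tcp_pos: [445.1, 247.8, 24.3]
tcp_rot: [0.985, -0.169, 0.007, 0.041]
contact_force: [0.1, -0.1, -1.1]
gripper_width: 0.421
```

Emit:
drive_tool(
  commands=[
    [[0,0,20],0,0],
    [[0,0,30],0,0],
    [[0,-20,20],0,0],
    [[0,-35,0],0,0],
    [[0,-35,0],0,0],
  ],
)

```text
clock: 19.95
tcp_pos: [445.5, 161.2, 97.6]
tcp_rot: [0.986, -0.164, 0.008, 0.039]
contact_force: [1.4, -0.8, -0.9]
gripper_width: 0.42
```

Emit:
drive_tool(
  commands=[
    [[0,-35,0],0,0],
    [[0,-35,0],0,0],
    [[0,-35,0],0,0],
    [[0,-35,0],0,0],
    [[0,-30,0],0,0],
  ],
)

```text
clock: 20.45
tcp_pos: [445.6, -15.1, 99.7]
tcp_rot: [0.986, -0.163, 0.01, 0.038]
contact_force: [0.2, 0.3, -0.1]
gripper_width: 0.421
```

```bash
python3 st.py
python3 - <<'E'
from h import *
im,d,W,_=snap("side"); save("s4",cv2.resize(im[130:290,200:400],None,fx=3,fy=3))
E
```

```text
[445.6 -15.1  99.7] [-0.66  0.49  0.66  2.19 -0.4   0.58 -1.62]
[[ 0.947 -0.322  0.007]
 [-0.32  -0.944 -0.078]
 [ 0.032  0.071 -0.997]]
```

View pics/s4.png

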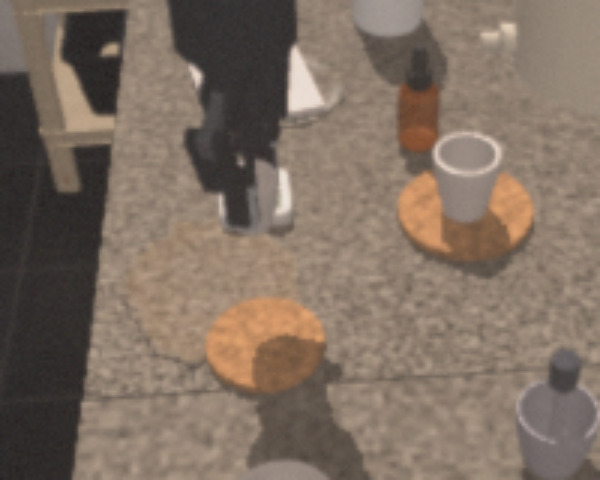

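The small crucible is in the hand (seen behind the finger, crop 265,190). The small mat is free (crop 265,340) and the timer and bottle are undisturbed.

Emit:
drive_tool(
  commands=[
    [[0,-22,-10],0,0],
    [[0,-8,-20],0,0],
    [[0,0,-20],0,0],
    [[0,0,-10],0,0],
    [[0,0,0],0,0],
  ],
)

```text
clock: 21.0
tcp_pos: [446.6, -53.8, 40.4]
tcp_rot: [0.985, -0.169, 0.013, 0.038]
contact_force: [-0.4, -0.1, 0.3]
gripper_width: 0.425
```

Emit:
drive_tool(
  commands=[
    [[0,-1,-7],0,0],
    [[-1,0,-5],0,0],
    [[0,0,-2],0,0],
    [[0,0,-1],0,0],
  ],
)

```text
clock: 21.4
tcp_pos: [446.9, -53.7, 25.8]
tcp_rot: [0.985, -0.168, 0.014, 0.038]
contact_force: [-0.2, 0.8, -0.7]
gripper_width: 0.425
```

Emit:
drive_tool(
  commands=[
    [[0,-1,-1],0,0],
    [[0,0,0],0,0.75],
    [[0,0,0],0,0.75],
    [[0,0,25],0,0.75],
    [[0,0,40],0,0.75],
  ],
)

```text
clock: 21.9
tcp_pos: [444.5, -54.8, 88.7]
tcp_rot: [0.985, -0.167, 0.011, 0.039]
contact_force: [1.1, 0.1, 0.3]
gripper_width: 0.75
```

Emit:
drive_tool(
  commands=[
    [[15,-10,40],-0.148,0.75],
    [[35,-10,30],-0.148,0.75],
    [[40,-20,0],-0.148,0.75],
    [[40,-25,0],-0.148,0.75],
    [[30,-20,0],-0.148,0.75],
  ],
)

```text
clock: 22.4
tcp_pos: [607.4, -137.0, 167.2]
tcp_rot: [0.855, -0.518, -0.003, 0.035]
contact_force: [-0.2, -0.6, 0.1]
gripper_width: 0.747
```

```bash
python3 st.py; python3 rim.py 447 -53 50
```

```text
[ 607.4 -137.   167.2] [-0.45  0.74  0.87  1.68 -0.56  1.03 -2.07]
[[ 0.464 -0.885 -0.042]
 [-0.885 -0.462 -0.056]
 [ 0.031  0.063 -0.998]]
top [447.6 -55.1] r 17.0 n18 z 53.9
side [446.7 -53.7] r 17.1 n71 z 51.0
```

All three crucibles are on their own mats within 2 mm. Before gripping the knob I'll turn a bit more and wait some rows over free space so the tilt creeps back towards zero.

Emit:
drive_tool(
  commands=[
    [[-8,0,0],-0.148,0.6],
    [[0,0,0],-0.148,0.6],
    [[0,0,0],-0.148,0.6],
    [[0,0,0],0,0.6],
    [[0,0,0],0,0.6],
  ],
)

```text
clock: 23.0
tcp_pos: [597.9, -139.3, 165.5]
tcp_rot: [0.719, -0.694, -0.012, 0.036]
contact_force: [0.6, -1.2, -0.5]
gripper_width: 0.598
```

Emit:
drive_tool(
  commands=[
    [[0,0,0],0,0.6],
    [[0,0,0],0,0.6],
    [[0,0,0],0,0.6],
    [[0,0,0],0,0.6],
    [[0,0,0],0,0.6],
  ],
)

```text
clock: 23.5
tcp_pos: [597.5, -138.3, 165.8]
tcp_rot: [0.722, -0.691, -0.012, 0.035]
contact_force: [0.2, 0.2, -0.9]
gripper_width: 0.602
```

Emit:
drive_tool(
  commands=[
    [[0,0,0],0,0.6],
    [[0,0,0],0,0.6],
    [[0,0,0],0,0.6],
    [[0,0,0],0,0.6],
    [[0,0,0],0,0.6],
  ],
)

```text
clock: 24.0
tcp_pos: [597.5, -138.4, 165.8]
tcp_rot: [0.722, -0.691, -0.012, 0.035]
contact_force: [0.4, 0.2, 0.3]
gripper_width: 0.597
```

Emit:
drive_tool(
  commands=[
    [[0,0,0],0,0.6],
    [[0,0,0],0,0.6],
    [[0,0,0],0,0.6],
    [[0,0,0],0,0.6],
    [[0,0,0],0,0.6],
  ],
)

```text
clock: 24.5
tcp_pos: [597.5, -138.4, 165.8]
tcp_rot: [0.722, -0.691, -0.012, 0.035]
contact_force: [0.7, -0.2, -0.2]
gripper_width: 0.602
```

```bash
python3 st.py
```

```text
[ 597.5 -138.4  165.8] [-0.48  0.79  0.97  1.68 -0.65  1.1  -2.42]
[[ 0.045 -0.997 -0.066]
 [-0.999 -0.043 -0.034]
 [ 0.031  0.067 -0.997]]
```

Emit:
drive_tool(
  commands=[
    [[0,0,3],0,0.6],
    [[0,0,-3],0,0.6],
    [[0,0,3],0,0.6],
    [[0,0,-3],0,0.6],
    [[0,0,3],0,0.6],
  ],
)

```text
clock: 25.0
tcp_pos: [597.3, -138.2, 168.6]
tcp_rot: [0.722, -0.691, -0.012, 0.035]
contact_force: [0.2, -0.3, -0.8]
gripper_width: 0.6
```

Emit:
drive_tool(
  commands=[
    [[0,0,-3],0,0.6],
    [[0,0,3],0,0.6],
    [[0,0,-3],0,0.6],
    [[0,0,3],0,0.6],
    [[0,0,-3],0,0.6],
  ],
)

```text
clock: 25.5
tcp_pos: [597.8, -138.6, 166.3]
tcp_rot: [0.722, -0.691, -0.012, 0.035]
contact_force: [0.1, 0.7, -0.9]
gripper_width: 0.601
```

Emit:
drive_tool(
  commands=[
    [[0,0,3],0,0.6],
    [[0,0,-3],0,0.6],
    [[0,0,3],0,0.6],
    [[0,0,-3],0,0.6],
    [[0,0,3],0,0.6],
  ],
)

```text
clock: 26.0
tcp_pos: [597.3, -138.2, 168.6]
tcp_rot: [0.722, -0.691, -0.012, 0.035]
contact_force: [-0.1, 0.3, -0.3]
gripper_width: 0.599
```

Emit:
drive_tool(
  commands=[
    [[0,0,-3],0,0.6],
    [[0,0,3],0,0.6],
    [[0,0,-3],0,0.6],
    [[0,0,3],0,0.6],
    [[0,0,-3],0,0.6],
  ],
)

```text
clock: 26.5
tcp_pos: [597.8, -138.6, 166.3]
tcp_rot: [0.722, -0.691, -0.012, 0.035]
contact_force: [0.3, 0.4, -0.3]
gripper_width: 0.6
```

```bash
python3 st.py
```

```text
[ 597.8 -138.6  166.3] [-0.48  0.79  0.97  1.68 -0.65  1.1  -2.42]
[[ 0.045 -0.997 -0.065]
 [-0.998 -0.043 -0.035]
 [ 0.032  0.066 -0.997]]
```

Emit:
drive_tool(
  commands=[
    [[15,-12,-5],0,0.6],
    [[12,-9,-15],0,0.6],
    [[3,-2,-20],0,0.6],
    [[0,0,-5],0,0.6],
    [[0,0,0],0,0.6],
  ],
)

```text
clock: 27.0
tcp_pos: [627.8, -160.9, 117.8]
tcp_rot: [0.722, -0.691, -0.013, 0.035]
contact_force: [0.2, -0.7, 0.2]
gripper_width: 0.604
```

```bash
python3 st.py
python3 - <<'E'
from h import *
im,d,W,_=snap("side"); save("s5",cv2.resize(im[200:320,300:460],None,fx=4,fy=4))
E
```

```text
[ 627.8 -160.9  117.8] [-0.39  0.89  0.9   1.61 -0.71  1.07 -2.39]
[[ 0.046 -0.997 -0.067]
 [-0.999 -0.044 -0.033]
 [ 0.03   0.068 -0.997]]
```

View pics/s5.png

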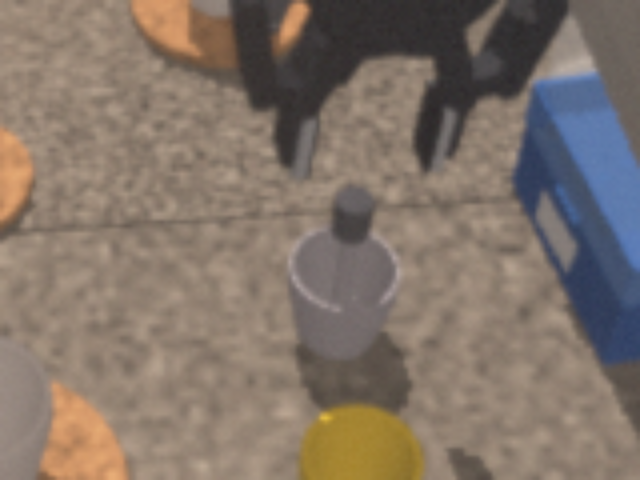

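The jaws are above the dark knob (crop 352,210), one on each side. I'll lower to knob height.

Emit:
drive_tool(
  commands=[
    [[0,0,-20],0,0.6],
    [[0,0,-20],0,0.6],
    [[0,0,-8],0,0.6],
    [[0,0,0],0,0.6],
  ],
)

```text
clock: 27.45
tcp_pos: [627.3, -159.4, 67.4]
tcp_rot: [0.723, -0.69, -0.013, 0.034]
contact_force: [-0.7, 0.2, 0.1]
gripper_width: 0.601
```

Emit:
drive_tool(
  commands=[
    [[1,-2,-3],0,0.6],
    [[0,0,-2],0,0.2],
    [[0,0,0],0,0],
    [[0,0,0],0,0],
    [[0,0,0],0,0],
  ],
)

```text
clock: 27.95
tcp_pos: [629.7, -162.1, 63.5]
tcp_rot: [0.723, -0.69, -0.011, 0.034]
contact_force: [1.1, -0.4, -0.4]
gripper_width: 0.193
```

Emit:
drive_tool(
  commands=[
    [[0,0,0],0,0],
    [[0,0,0],0,0],
    [[0,0,20],0,0],
    [[0,0,25],0,0],
    [[0,0,25],0,0],
  ],
)

```text
clock: 28.45
tcp_pos: [626.7, -161.2, 134.6]
tcp_rot: [0.722, -0.69, -0.014, 0.036]
contact_force: [1.2, -0.6, -1.7]
gripper_width: 0.192
```

Emit:
drive_tool(
  commands=[
    [[0,0,25],0,0],
    [[-15,-5,20],0,0],
    [[0,0,0],0,0],
    [[0,0,0],0,0],
  ],
)

```text
clock: 28.85
tcp_pos: [613.8, -167.7, 189.8]
tcp_rot: [0.722, -0.691, -0.01, 0.033]
contact_force: [0.3, 0.8, -2.3]
gripper_width: 0.19
```

```bash
cat > ins.py <<'E'
from h import *
o=r.observe(); tc=o["tcp_pos"]; print(tc.round(1),o["tcp_rot"].round(3),o["gripper_width"])
for nm in("top","side"):
    im,d,W,_=snap(nm)
    W=W.reshape(-1,3);m=(np.hypot(*(W[:,:2]-tc[:2]).T)<50)&(W[:,2]<tc[2]-8)&(W[:,2]>tc[2]-70)
    p=W[m]
    if len(p)<15: print(nm,"few",len(p)); continue
    print(nm,"z",p[:,2].min().round(1),p[:,2].max().round(1))
    for a in range(-66,-8,8):
        q=p[abs(p[:,2]-tc[2]-a)<4]
        if len(q)>12: C,R,k=circ(q);print(a,(C-tc[:2]).round(1),round(R,1),k)
    if nm=="side":
        c=r.get_calibration(nm);uv=cv2.projectPoints(tc[None],np.array(c["rvec"]),np.array(c["tvec"]),np.array(c["camera_matrix"]),None)[0][0,0].astype(int)
        u,v=np.clip(uv[0],80,560),np.clip(uv[1],80,320); import sys; save(sys.argv[1],cv2.resize(im[v-80:v+80,u-80:u+80],None,fx=3.6,fy=3.6))
E
python3 ins.py s6
```

```text
[ 613.8 -167.7  189.8] [ 0.722 -0.691 -0.01   0.033] 0.1895586789535884
top few 0
side z 126.3 181.7
-58 [-1.2  1.5] 19.6 57
-50 [-1.2  1.5] 20.8 78
-42 [-0.9  1.4] 22.3 99
-34 [-0.7  1.2] 23.5 111
-26 [-0.7  1.1] 24.1 113
-18 [-0.6  1.1] 24.0 89
-10 [-0.3  1.5] 3.2 13
```

View pics/s6.png

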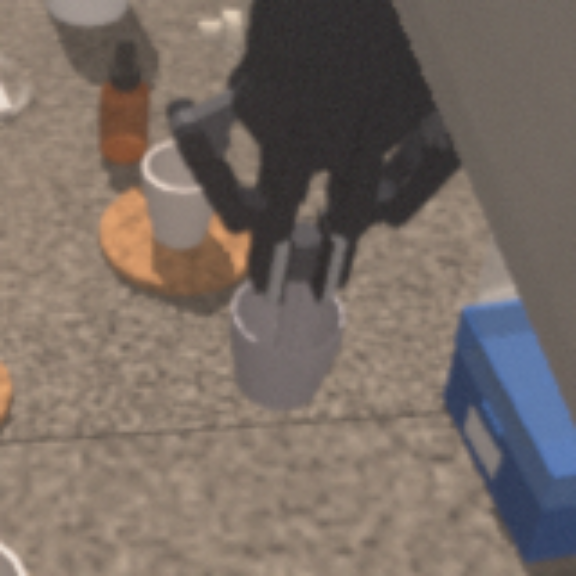

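The insert is in hand, nearly vertical (about 0.02 rad), with its cup axis at TCP + (−0.9, +1.3) and its foot 63.5 mm below the TCP. It should rest at TCP z ≈ 88, and the target TCP is about (458.3, −241).

Emit:
drive_tool(
  commands=[
    [[-25,-12,0],0,0],
    [[-32,-15,0],0,0],
    [[-32,-15,0],0,0],
    [[-30,-14,0],0,0],
    [[-20,-9,0],0,0],
  ],
)

```text
clock: 29.45
tcp_pos: [472.7, -229.9, 183.6]
tcp_rot: [0.726, -0.687, -0.013, 0.036]
contact_force: [-0.2, -1.2, -2.0]
gripper_width: 0.191
```

Emit:
drive_tool(
  commands=[
    [[-5,-3,0],0,0],
    [[0,0,0],0,0],
    [[0,0,0],0,0],
  ],
)

```text
clock: 29.75
tcp_pos: [466.3, -232.9, 182.3]
tcp_rot: [0.725, -0.688, -0.014, 0.036]
contact_force: [-0.4, 0.5, -2.1]
gripper_width: 0.193
```

Emit:
drive_tool(
  commands=[
    [[-8,-8,-10],0,0],
    [[0,0,-6],0,0],
    [[0,0,0],0,0],
  ],
)

```text
clock: 30.05
tcp_pos: [460.5, -240.2, 164.2]
tcp_rot: [0.726, -0.686, -0.014, 0.036]
contact_force: [-0.1, -0.4, -0.6]
gripper_width: 0.191
```

```bash
python3 ins.py s7; python3 rim.py 457 -240 80
```

```text
[ 460.5 -240.2  164.2] [ 0.726 -0.686 -0.014  0.036] 0.19101503139764262
top few 0
side z 101.6 155.7
-58 [-1.8  1.1] 18.6 57
-50 [-1.2  1.4] 20.5 94
-42 [-1.1  1.5] 21.9 103
-34 [-0.7  1.6] 23.6 97
-26 [-0.6  1.4] 24.2 105
-18 [-0.1  0.8] 23.7 87
-10 [0.3 2.3] 3.6 15
top few
side [ 457.2 -240. ] r 29.6 n129 z 81.1
```

View pics/s7.png

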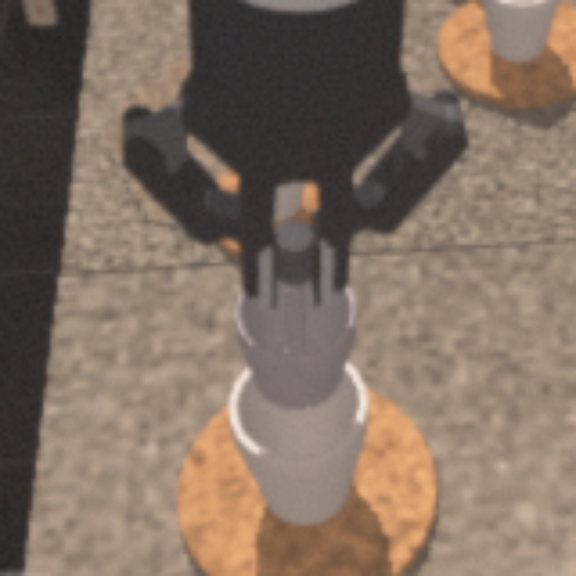

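The insert hangs above the open large crucible (crop 300,390), 2 mm off in x. I'll correct that and lower.

Emit:
drive_tool(
  commands=[
    [[-2,-1,-10],0,0],
    [[-1,0,-12],0,0],
    [[0,0,-10],0,0],
    [[0,0,0],0,0],
  ],
)

```text
clock: 30.65
tcp_pos: [457.7, -241.3, 130.7]
tcp_rot: [0.726, -0.686, -0.013, 0.036]
contact_force: [-0.1, 0.3, -1.6]
gripper_width: 0.194
```

Cup axis is at (456.8, −240.0), so it's on target.

Emit:
drive_tool(
  commands=[
    [[0,0,-8],0,0],
    [[0,0,-8],0,0],
    [[0,0,-6],0,0],
    [[0,0,0],0,0],
  ],
)

```text
clock: 31.05
tcp_pos: [457.5, -241.3, 106.3]
tcp_rot: [0.726, -0.686, -0.013, 0.036]
contact_force: [-0.4, -0.1, -1.7]
gripper_width: 0.189
```

Emit:
drive_tool(
  commands=[
    [[0,0,-4],0,0],
    [[0,0,-3],0,0],
    [[0,0,-2],0,0],
    [[0,0,0],0,0],
  ],
)

```text
clock: 31.45
tcp_pos: [457.9, -241.6, 96.9]
tcp_rot: [0.726, -0.686, -0.013, 0.036]
contact_force: [-0.5, -0.6, -1.9]
gripper_width: 0.193
```

Emit:
drive_tool(
  commands=[
    [[0,0,-3],0,0],
    [[0,0,-2],0,0],
    [[0,0,0],0,0],
  ],
)

```text
clock: 31.75
tcp_pos: [458.1, -241.6, 91.7]
tcp_rot: [0.726, -0.686, -0.013, 0.036]
contact_force: [-0.4, -0.8, -1.1]
gripper_width: 0.194
```

Emit:
drive_tool(
  commands=[
    [[0,0,-1],0,0],
    [[0,0,0],0,0],
  ],
)

```text
clock: 31.95
tcp_pos: [458.0, -241.5, 90.6]
tcp_rot: [0.726, -0.686, -0.013, 0.036]
contact_force: [-0.0, -0.0, -2.0]
gripper_width: 0.188
```

Emit:
drive_tool(
  commands=[
    [[0,0,-1],0,0],
    [[0,0,0],0,0],
  ],
)

```text
clock: 32.15
tcp_pos: [458.1, -241.5, 89.7]
tcp_rot: [0.726, -0.686, -0.013, 0.036]
contact_force: [-0.3, 0.3, -1.8]
gripper_width: 0.192
```

Emit:
drive_tool(
  commands=[
    [[0,0,-1],0,0],
    [[0,0,0],0,0],
  ],
)

```text
clock: 32.35
tcp_pos: [458.3, -241.6, 88.9]
tcp_rot: [0.726, -0.686, -0.013, 0.036]
contact_force: [-0.2, 0.7, -0.8]
gripper_width: 0.19
```

Emit:
drive_tool(
  commands=[
    [[0,0,-1],0,0],
    [[0,0,0],0,0],
  ],
)

```text
clock: 32.55
tcp_pos: [458.6, -241.8, 88.4]
tcp_rot: [0.726, -0.686, -0.012, 0.035]
contact_force: [0.9, 0.7, -0.4]
gripper_width: 0.192
```

The weight is coming off and the height matches the resting height, so I'll release and lift.

Emit:
drive_tool(
  commands=[
    [[0,0,0],0,0.3],
    [[0,0,0],0,0.6],
    [[0,0,0],0,0.6],
    [[0,0,15],0,0.6],
    [[0,0,30],0,0.6],
  ],
)

```text
clock: 33.05
tcp_pos: [456.6, -241.1, 132.6]
tcp_rot: [0.726, -0.686, -0.015, 0.037]
contact_force: [0.4, -1.1, 0.1]
gripper_width: 0.595
```

Emit:
drive_tool(
  commands=[
    [[0,0,40],0,0.6],
    [[0,0,40],0,0.6],
    [[10,35,10],0,0.6],
    [[10,40,0],0,0.6],
    [[10,40,0],0,0.6],
  ],
)

```text
clock: 33.55
tcp_pos: [486.1, -132.0, 235.6]
tcp_rot: [0.721, -0.692, -0.01, 0.035]
contact_force: [-0.4, -0.1, -0.7]
gripper_width: 0.602
```

Emit:
drive_tool(
  commands=[
    [[10,40,0],0,0.6],
    [[10,30,0],0,0.6],
    [[0,0,0],0,0.6],
    [[0,0,0],0,0.6],
  ],
)

```text
clock: 33.95
tcp_pos: [508.4, -53.5, 239.3]
tcp_rot: [0.724, -0.689, -0.009, 0.033]
contact_force: [0.4, -0.4, -0.1]
gripper_width: 0.595
```

```bash
cat > fin.py <<'E'
from h import *
for nm in("top","side"):
    im,d,W0,_=snap(nm); W=W0.reshape(-1,3)
    for n,c,z,b in(("L rim",(457,-240),80,40),("M rim",(604,70),64,40),("S rim",(447,-54),50,30),("ins rim",(457,-240),71,24.5),("knob",(457,-240),117,25)):
        h=np.hypot(*(W[:,:2]-np.array(c)).T)
        p=W[(h<b)&(abs(W[:,2]-z)<(5 if n!="knob" else 8))]
        if n=="knob": p=W[(h<b)&(W[:,2]>98)&(W[:,2]<130)]
        if len(p)<8: print(nm,n,"few");continue
        C,R,k=circ(p);print(nm,n,C.round(1),"r %.1f n%d z95 %.1f mean"%(R,k,np.percentile(p[:,2],95)),p[:,:2].mean(0).round(1))
    for n,c in(("tim",(441,97)),("bot",(577,164))):
        p=W[(np.hypot(*(W[:,:2]-np.array(c)).T)<45)&(W[:,2]>12 if n=="tim" else W[:,2]>75)]
        if len(p): print(nm,n,p.mean(0).round(1))
    if nm=="side": save("fin",cv2.resize(im[140:370,220:450],None,fx=2.6,fy=2.6))
print(r.observe()["tcp_pos"])
E
python3 fin.py
```

```text
top L rim [ 458. -240.] r 29.4 n90 z95 83.2 mean [ 457.5 -241.2]
top M rim [604.3  69.2] r 23.1 n41 z95 67.4 mean [605.4  71.5]
top S rim [447.9 -55.2] r 17.0 n15 z95 52.8 mean [442.9 -65.4]
top ins rim [ 457.7 -239.8] r 23.5 n18 z95 75.0 mean [ 444.1 -239.1]
top knob [ 458.7 -239.1] r 7.4 n25 z95 123.7 mean [ 458.8 -239. ]
top tim [420.6  66.3 681.4]
top bot [577.5 162.7  93.7]
side L rim [ 457.2 -239.8] r 29.5 n139 z95 81.3 mean [ 457.5 -244. ]
side M rim [602.6  70. ] r 23.3 n69 z95 65.4 mean [602.   70.3]
side S rim [446.6 -54. ] r 17.1 n63 z95 51.0 mean [446.2 -54.3]
side ins rim [ 457.2 -239.3] r 23.8 n29 z95 73.8 mean [ 451.  -240.1]
side knob [ 458.  -239.6] r 7.3 n91 z95 120.4 mean [ 458.2 -241.7]
side tim [441.1  96.8  14.4]
side bot [576.6 162.8  86.9]
[508.29948695 -54.00965226 239.07637431]
```

View pics/fin.png

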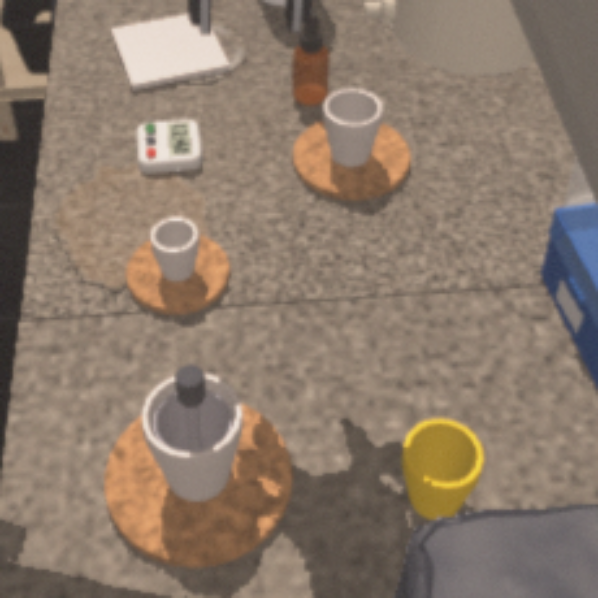

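The final picture shows every crucible upright and centred on its own mat. The insert stands upright in the large one: knob top about 119 mm gives a knob centre about 64 mm above the crucible's centre, and it is about 1 mm off axis. The arm is clear of everything.

```bash
python3 -c "
from cell import r
print(r.hand_in())"
```

```text
the job is handed in; nothing more can be done
None
```

The job is handed in, and my last camera checks put every item inside its limits. The hand-in itself gives no verdict.

I parked the small crucible on the tile, moved the middle and large ones to their own mats, then set the small one on its mat. Last, I lowered the insert by its knob into the large crucible in 1 mm steps and released it once its weight came off. That took about 34 s of the 128 s.

**Last checks, from the top and side views:**
- **Crucibles:** all three stand upright within about 2 mm of their mat centres; the limit is 12 mm.
- **Insert:** it is upright, about 1 mm off the large crucible's axis (limit 8 mm). The knob centre is about 64 mm above the crucible's centre, inside the 59–70 mm range.
- **Insert force:** the wrist force readings taken between steps stayed around 2 N while lowering. I had no direct reading of the wall contact force.
- **Timer and bottle:** neither has moved beyond measuring noise in the side view. In the last top view the arm blocked the timer, so that one reading was unusable.
- **Robot:** it ended about 240 mm above the worktop, touching nothing.

**What disagreed:**
- The top camera reads heights 2–3 mm higher than the side camera, so I relied on the side view for heights.
- The tool slowly tilted to as much as 0.09 rad during the work. I turned the tool to limit this, and it was about 0.07 rad at the end. In the hand, the insert measured only about 0.02 rad from vertical.

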